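# Open the filling tank: quarter-turn cap of unknown hand

## Task

The shaker standing on the deck of the steel filling tank is in the way of its plastic wing cap: move the shaker, always upright, onto the empty square tray and let go of it. Then loosen the cap; nobody remembers whether this one has a normal or a reverse thread, so try gently both ways until it comes free. Lift it level, straight up off its neck, and finish while still holding it in the gripper about 8 cm above where it sat; leave everything else on the counter where it is.

Things in the scene. Friction and masses are not known exactly. Their poses are not given: they have to be found in the camera images.
- tank: Fixed steel filling tank, a low box 180 mm (its x) by 280 mm (its y), flat deck at 110 mm. Origin: centre of its underside on the counter. On the deck: the neck with the wing cap (x 0, y +60 mm), the shaker beside it, and a low blind steel flange (66 mm across, 28 mm high, at x +30, y -98 mm), not to be opened. The tank stands left or right on the counter, the tray on the other side.
- neck (a point): Point on the vertical axis of the tank's neck, at deck height (110 mm above the counter); axes as the tank's. The neck is a stub about 48 mm wide, 22 mm high, hidden under the cap until that is off.
- cap: Loose plastic cap, about 120 g: grey skirt 60 mm across, 26 mm high, upright black wing bar on top, 54 mm long (cap's x), 16 mm thick (its y), reaching from 26 to 56 mm above the skirt's underside. Origin: centre of the skirt's underside; z up. Seated, the origin is 2 mm above the deck and the bar lies along the tank's x within 0.2 rad. Quarter-turn thread of unknown hand (see cap_bar).
- cap_bar (a point): Centre of the wing bar, 41 mm above the skirt's underside; axes as the cap's. The cap turns easily, with little torque, between hard stops. Angle of the bar from the tank's x: at the start within 0.2 rad; wrong way, hard stop at 0.3; right way (clockwise or not from above, differs per start), free to lift from 0.65 on, hard stop at 0.95. Until free it rises only about 2 mm when pulled.
- shaker: Loose round aluminium shaker, 50 mm across, 96 mm high, the top 14 mm narrowing to a perforated lid 34 mm across; about 160 g. Origin: centre of its underside; z up. It starts on the tank's deck, its axis 65 to 95 mm from the neck's axis.
- tray: Fixed empty square aluminium tray, 180 by 180 mm, rim 14 mm high and 4 mm thick, inner floor 4 mm above the counter. Origin: centre of its underside; sides along its x and y.
- jar: Bystander: glass jar, 52 mm across, 85 mm high, between tank and tray. Origin: centre of its underside.
- sauce: Bystander: white bottle, 48 mm across, 110 mm high, near the robot. Origin: centre of its underside.
- cups: Bystander: stack of paper cups, 80 mm across, 133 mm high, beyond tank and tray. Origin: centre of its underside.

How it is judged:
By the outcome, as a careful person would: the job done as asked, in the order asked, and still so for the second after the job is handed in, while the arm keeps its last pose, push and grip.
It also fails if it takes over 67 s, if anything falls off the work surface, if the arm or the gripper's body presses on something with over 40 N, if the wrist force passes 120 N, or if a joint passes its speed limit or range.

## Robot

A 6-joint arm with a two-finger parallel gripper is mounted at the origin on the work surface. World frame = base frame: x ahead of the robot, y to its left, z up, the work surface at z = 0. Lengths are in m, angles in rad, forces in N, time in s.
With the tool pointing down it reaches from about 0.325 to 0.85 m from the base axis. Payload 15.5 kg.
Tool frame: the origin (TCP) lies midway between the tips of the shut fingers; the grasp point (between the pads) lies 19 mm behind it; y points along the fingers, z is the direction in which the jaws open and shut, and the axes are right-handed (so a half turn about y gives the same grasp; the last joint's range is limited). The gripper opens to 91 mm and grips with 3 to 60 N. Pads are 32 mm wide; open, the fingers measure 118 mm over their backs; the gripper's body (76 mm by 178 mm) begins 60 mm behind the grasp point.
Start: joints at [-1.349, 0.494, 1.345, -0, 1.302, -0.096], TCP at [0.195, -0.594, 0.214] pointing down, gripper open.
Joint ranges: [-2.91, 2.91], [-0.82, 2.16], [0.22, 2.67], [-1.22, 4.37], [0.12, 2.79], [-3.08, 3.08]. Speed limits (rad/s): [1.89, 1.89, 2.57, 3.01, 3.01, 3.01].

## Interface

Orientations are given as a unit quaternion [x, y, z, w].
In Python, from rig import get_state, read_camera, manip gives the robot as it stands.
- The arm moves only by the tool apply_moves, never from a script. Its argument "series" is a list of rows, each a list of 3 entries, a list of its own where there are three numbers: the opening, from -1 (shut) to 1 (fully open), then the shift along the tool's x, y, z as a fraction of full scale, then the turn about the tool's y as a fraction of full scale. A call has 1 to 8 rows; each row shifts and turns the commanded pose from where the row before left it, along the tool's axes as they then stand; what a row does not reach is not made up. Full scale, the value 1, is 0.025 m for a shift and 8 degrees for a turn. A row lasts 1/8 s, in which the tool goes at most 62.5 mm and 10.7 degrees, less where a joint would pass 70% of its speed; a pose out of reach is approached as far as the arm can. A call with a number of a shift or a turn outside -1 to 1 is refused whole. A call with a gripper value outside its range is refused whole. The fingers move at their own pace and stop on an object; the grip force is fixed at half the most. Time passes only in rows, so rows that do not move let the fingers close. It gives the time, the measured TCP pose, the force and the opening at its end, in the units of the state.
- get_state(): the state, without advancing time (a new reading comes with each control period).
- read_camera(name): name is "side" or "top" or "wrist"; returns a dict with "image" (400x640x3 uint8, blue, green, red), "vfov" (degrees; the focal length in pixels is half the picture's height over the tangent of half this angle, whatever the lens; pixels are square), "cx", "cy" (the principal point, pixels), "rvec" (rotation vector, rad) and "tvec" (3), from world to camera coordinates, as OpenCV has them. Camera axes: x right, y down, z forward; pixel columns grow to the right and rows downward; lengths in m; the calibration is good to about 2 mm. The wrist camera is an equidistant fisheye: a pixel r from the principal point sees the ray r / f radians off the axis. A picture is of the moment at which its call begins. There is no depth.
- manip.close_job(): hands the job in, once; it reports no verdict.
The state is a dict: "clock": time; "joint_pos": joint angles; "qd": joint speeds; "effort": joint torques, N m; "position": TCP position; "tool_rot": TCP orientation; "contact_force": force on the tool from outside, world axes, zero at the start; "torque": the same for the moment, N m; "finger_gap": finger opening in m.
Only numpy, scipy, OpenCV 4.12 (cv2) and the standard library are available. Lean on these libraries where they do the work, as an engineer would, in place of code of your own. Each camera call takes 0.05 s, during which the arm holds its last target.

## Working session

There is one attempt and no reset: what is moved stays moved. The work goes in short steps, Python scripts to look and compute and a tool call to move; the robot and the scene stay as the last step left them, time stands still between calls to the robot, and variables do not carry over. Pictures are saved under pics/ and viewed, and the job is handed in when it is done.

Besides the shell and the picture viewer there is one more tool, called after "Emit:" in YAML: its name, and indented under it one key for each argument. apply_moves: Moves the arm, as the interface text tells. Shift numbers are shares of 0.025 m and turn numbers shares of 8 degrees, none past 1 either way. Its arguments: {"type":"object","properties":{"series":{"type":"array"}},"required":["series"]}

```bash
mkdir -p pics; ls
cat > h.py <<'E'
import numpy as np, cv2
from rig import get_state, read_camera, manip
def cam(n,save=None):
    c=read_camera(n)
    if save: cv2.imwrite('pics/'+save,c['image'])
    c['f']=200/np.tan(np.radians(c['vfov'])/2)
    c['R']=cv2.Rodrigues(np.array(c['rvec'],float))[0]; c['t']=np.array(c['tvec'],float).ravel()
    c['n']=n
    return c
def ray(c,u,v):
    x=(u-c['cx']);y=(v-c['cy'])
    if c['n']=='wrist':
        r=np.hypot(x,y);th=r/c['f'];d=np.array([np.sin(th)*x/max(r,1e-9),np.sin(th)*y/max(r,1e-9),np.cos(th)])
    else: d=np.array([x/c['f'],y/c['f'],1])
    return -c['R'].T@c['t'], c['R'].T@d
def onz(c,u,v,z):
    o,d=ray(c,u,v); return o+d*(z-o[2])/d[2]
def proj(c,p):
    q=c['R']@np.array(p)+c['t']
    if c['n']=='wrist':
        r=np.hypot(q[0],q[1]);th=np.arctan2(r,q[2]);k=c['f']*th/max(r,1e-9);return c['cx']+q[0]*k,c['cy']+q[1]*k
    return c['cx']+c['f']*q[0]/q[2],c['cy']+c['f']*q[1]/q[2]
E
python3 - <<'E'
from h import *
for n in ['side','top','wrist']:
    c=cam(n,n+'0.png'); print(n,c['f'],c['cx'],c['cy'],-c['R'].T@c['t'],c['R'][2])
s=get_state(); print(s)
E
```

```text
pics
side 449.04047538234437 322.5707846351771 194.18198153134549 [0.02480904 0.5798986  0.77356624] [ 0.55352867 -0.52930498 -0.64299475]
top 503.25605020655104 315.07302462258787 192.0568464599948 [ 3.50341667e-01 -9.62444799e-04  1.09866262e+00] [ 0.22316     0.0321942  -0.97425004]
wrist 309.70691628693146 318.8961823794723 196.12896783290142 [ 0.2622521  -0.57111519  0.38323379] [-0.24123386 -0.07860065 -0.96727874]
{'clock': 0.15, 'joint_pos': array([-1.34954979e+00,  4.94053682e-01,  1.34597678e+00,  1.35808404e-05,
        1.30249808e+00, -9.55160628e-02]), 'qd': array([ 1.06537749e-03, -2.52228727e-03, -8.64778670e-04, -2.41829233e-03,
        6.78415767e-04,  9.84572593e-06]), 'effort': array([ 3.45570785e-03, -8.79193354e+01, -3.82054424e+01,  7.07256678e-02,
        5.01726160e-02, -8.91990567e-05]), 'position': array([ 0.19461707, -0.59362497,  0.21347108]), 'tool_rot': array([-0.11153976,  0.6985872 , -0.69792615,  0.11150742]), 'contact_force': array([-1.08194854, -0.63474953, -0.72692369]), 'torque': array([ 0.08250301, -0.00124835, -0.05772011]), 'finger_gap': 0.09134861173012522}
```

View pics/top0.png

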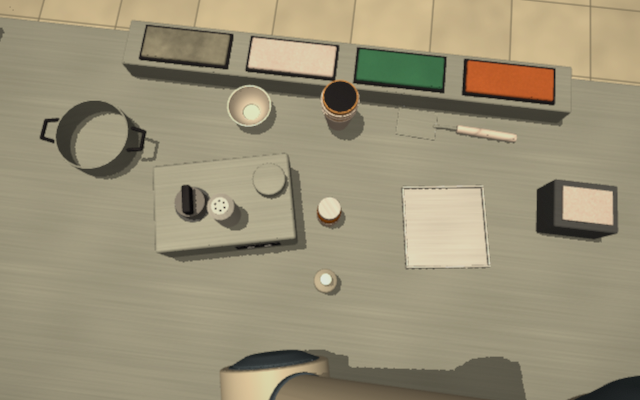

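View pics/side0.png

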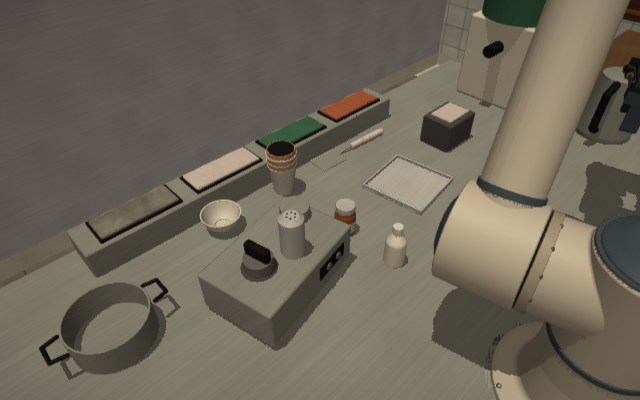

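View pics/wrist0.png

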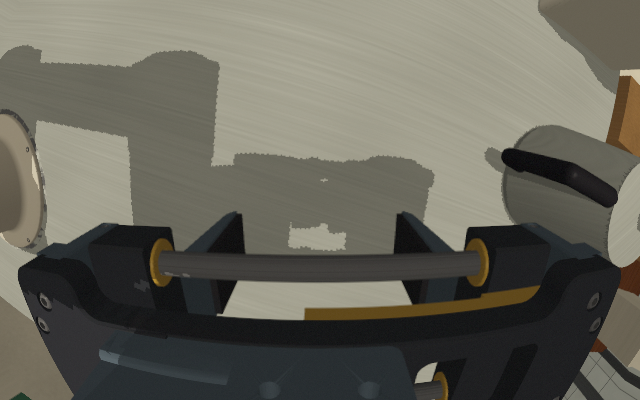

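The tank is on the left (top view: bar ~(187,200), shaker lid ~(221,207), flange ~(269,180)). The tray is on the right at ~(445,227), the jar at (329,210) and the sauce bottle at (326,281). I'll zoom in to measure.

Run:
```python
import cv2
i=cv2.imread('pics/top0.png'); cv2.imwrite('pics/t0z.png',cv2.resize(i[145:265,145:305],None,fx=5,fy=5,interpolation=cv2.INTER_CUBIC))
cv2.imwrite('pics/tray0z.png',cv2.resize(i[175:280,390:500],None,fx=5,fy=5,interpolation=cv2.INTER_CUBIC))
i=cv2.imread('pics/side0.png'); cv2.imwrite('pics/s0z.png',cv2.resize(i[190:350,190:370],None,fx=4,fy=3.7,interpolation=cv2.INTER_CUBIC))
```

```text
(no output)
```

View pics/t0z.png

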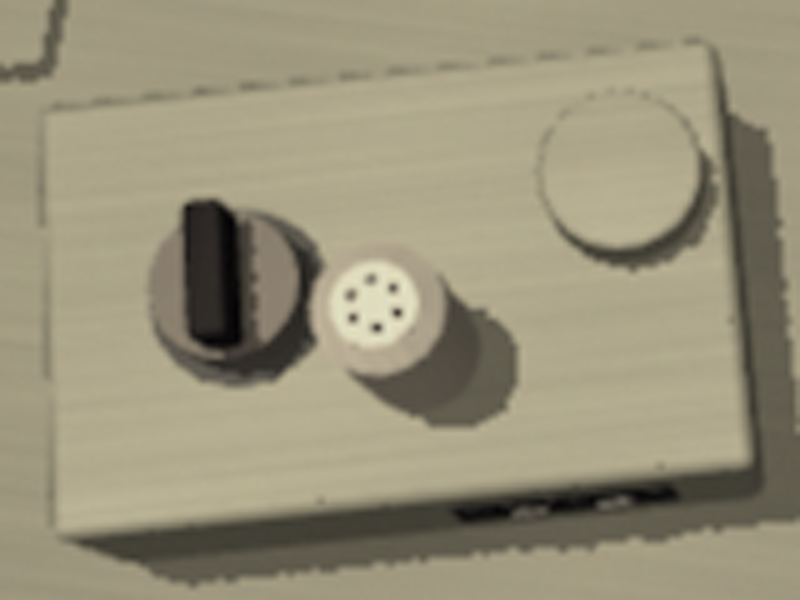

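View pics/s0z.png

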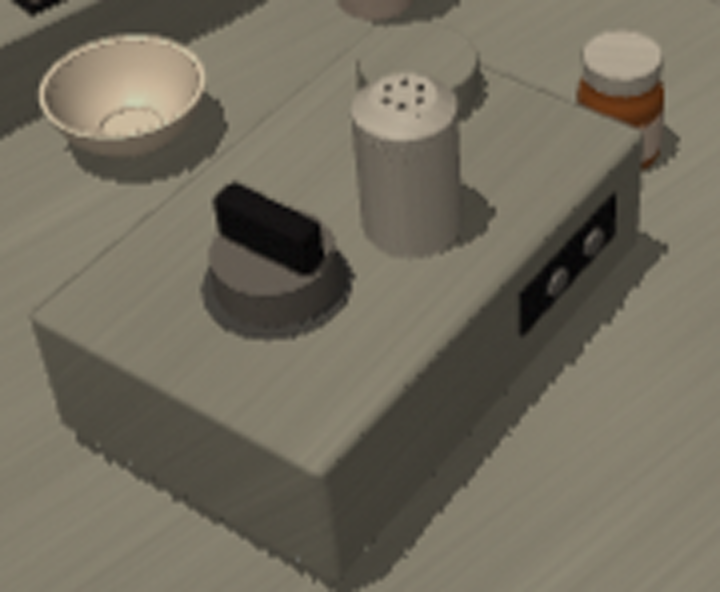

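View pics/tray0z.png

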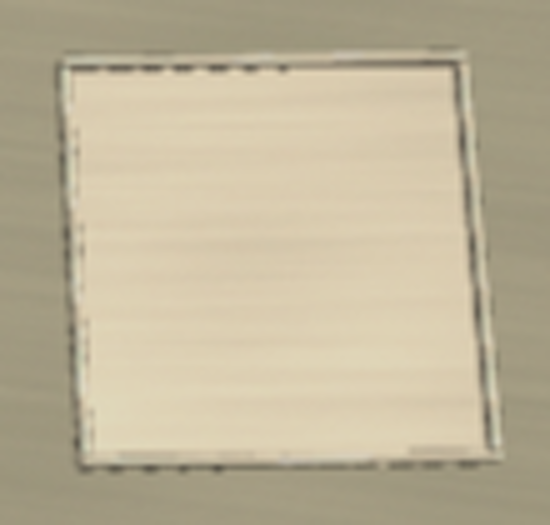

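```bash
python3 - <<'E'
from h import *
c=cam('top'); s=cam('side')
T=lambda x,y:((x+.5)/5-.5+145,(y+.5)/5-.5+145)
C=np.array([onz(c,*T(*p),.11)[:2] for p in [(42,108),(708,42),(757,466),(57,535)]])
print('tank corners',C,'sides',[np.linalg.norm(C[i]-C[i-1]) for i in range(4)])
ctr=C.mean(0); dy=(C[0]-C[1]+C[3]-C[2]); th=np.arctan2(dy[1],dy[0])-np.pi/2
print('tank',ctr,'yaw',th); Rz=np.array([[np.cos(th),-np.sin(th)],[np.sin(th),np.cos(th)]])
neck=ctr+Rz@[0,.06]; print('neck',neck,'flange',ctr+Rz@[.03,-.098], 'flange img',onz(c,*T(620,170),.138))
print('skirt top',onz(c,*T(226,281),.138), [onz(c,*T(*p),.138)[:2] for p in [(150,281),(300,281),(226,205),(226,356)]])
print('shaker lid top',onz(c,*T(374,303),.206))
print('shaker shoulder',[onz(c,*T(*p),.192)[:2] for p in [(312,310),(446,310),(378,243),(378,377)]])
S=lambda x,y:(x/4+190-.4,y/3.7+190-.4)
print('side shaker lid',onz(s,*S(405,95),.206),'shaker base L/R',onz(s,*S(362,235),.11),onz(s,*S(460,232),.11))
for p in [(405,95)]: 
    o,d=ray(s,*S(*p)); o2,d2=ray(c,*T(374,303))
    A=np.stack([d,-d2],1); k=np.linalg.lstsq(A,o2-o,rcond=None)[0]; print('tri lid',o+d*k[0],o2+d2*k[1])
# bar mask
for cc,z in((c,.168),(s,.168)):
    g=cc['image'].max(2); m=(g<60).astype(np.uint8)
    n,l,st,ce=cv2.connectedComponentsWithStats(m)
    for i in range(1,n):
        if st[i,4]>60: print(cc['n'],st[i],ce[i])
U=lambda x,y:((x+.5)/5-.5+390,(y+.5)/5-.5+175)
D=np.array([onz(c,*U(*p),.014)[:2] for p in [(60,57),(466,52),(502,458),(83,466)]])
print('tray',D,D.mean(0),[np.linalg.norm(D[i]-D[i-1]) for i in range(4)])
print('jar',onz(c,330,207,.085),'sauce',onz(c,326,280,.11),'cups',onz(c,341,97,.133))
E
python3 - <<'E'
import cv2
i=cv2.imread('pics/top0.png'); cv2.imwrite('pics/b0z.png',cv2.resize(i[180:225,170:240],None,fx=11,fy=11,interpolation=cv2.INTER_NEAREST))
E
```

```text
tank corners [[0.59166622 0.36722628]
 [0.65157771 0.10040122]
 [0.48028121 0.05808507]
 [0.42066927 0.32800299]] sides [np.float64(0.17543780749365642), np.float64(0.27346846965353394), np.float64(0.17644587824165292), np.float64(0.2764222701008108)]
tank [0.5360486  0.21342889] yaw 0.21910781949527114
neck [0.52300707 0.2719944 ] flange [0.58663252 0.12429266] flange img [0.58664885 0.12506132 0.138     ]
skirt top [0.52415313 0.27181357 0.138     ] [array([0.52064734, 0.30135872]), array([0.5275655 , 0.24305567]), array([0.55431387, 0.27715919]), array([0.49479858, 0.26661084])]
shaker lid top [0.51014052 0.19775266 0.206     ]
shaker shoulder [array([0.50736037, 0.22311605]), array([0.51317694, 0.17412466]), array([0.53519817, 0.20305847]), array([0.4855573, 0.1949557])]
side shaker lid [0.51043345 0.19746115 0.206     ] shaker base L/R [0.52337455 0.22060683 0.11      ] [0.49113478 0.18411061 0.11      ]
tri lid [0.51012095 0.19770724 0.20636523] [0.51007782 0.19767469 0.20635026]
top [139  34  94  35 377] [194.04509284  59.11671088]
top [246  45  93  35 293] [297.02047782  71.4
[... 1749 characters left out ...]
[330.82831325 261.51807229]
side [141 278  27  25 173] [156.68786127 288.36416185]
side [ 61 302  27  46 694] [ 72.42651297 323.37319885]
side [138 303  21  49 528] [149.43181818 329.83333333]
side [546 322  94  74 591] [581.84940778 365.86294416]
side [ 39 335  31  31 266] [ 51.42857143 352.34586466]
tray [[ 0.63505001 -0.15391528]
 [ 0.65846847 -0.33218687]
 [ 0.48142654 -0.35537823]
 [ 0.45684916 -0.17814728]] [ 0.55794854 -0.25490691] [np.float64(0.17984085793784307), np.float64(0.17980318182624994), np.float64(0.1785544250536217), np.float64(0.17892695365027086)]
jar [ 0.55487258 -0.00164557  0.085     ] sauce [ 0.40561517 -0.01013722  0.11      ] cups [0.7772756  0.00184343 0.133     ]
```

View pics/b0z.png

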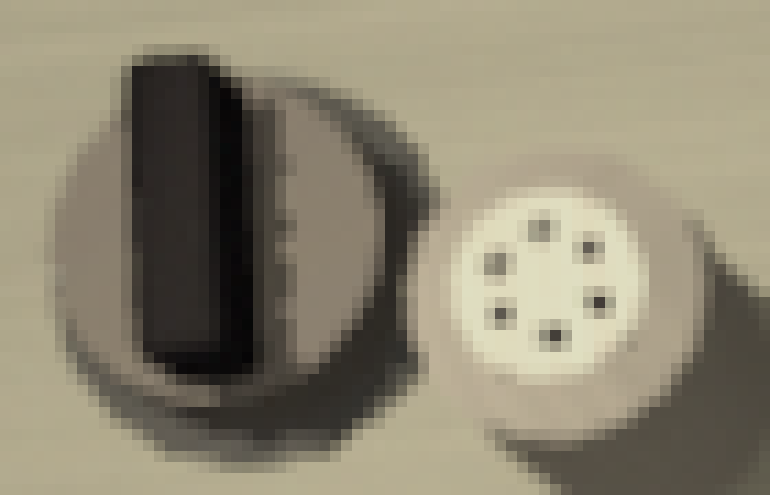

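Run:
```python
from h import *
from scipy.spatial.transform import Rotation as Ro
s=get_state(); R=Ro.from_quat(s['tool_rot']).as_matrix(); print(R.round(3))
c=cam('top')
B=lambda x,y:(x/11+170-.5,y/11+180-.5)
P=np.array([onz(c,*B(*p),.168)[:2] for p in [(130,56),(212,56),(224,350),(143,350)]])
print(P,P.mean(0)); a=(P[0]-P[3]); b=P[1]-P[2]; print(np.arctan2(a[1],a[0]),np.arctan2(b[1],b[0]),np.linalg.norm(a),np.linalg.norm(P[1]-P[0]))
```

```text
[[-0.95  -0.     0.312]
 [-0.312  0.    -0.95 ]
 [-0.    -1.    -0.001]]
[[0.5479922  0.28491094]
 [0.54966758 0.27076891]
 [0.49875768 0.25963445]
 [0.49711873 0.27343252]] [0.52338405 0.2721867 ]
0.22191108394765147 0.21531871658877091 0.05215231422738255 0.014240926680296646
```

Emit:
apply_moves:
  series:
    - [1,[0,-0.2,0],-0.96]
    - [1,[0,-0.2,0],-0.96]
    - [1,[0,-0.2,0],-0.96]
    - [1,[0,-0.2,0],-0.96]
    - [1,[0,-0.2,0],-0.96]
    - [1,[0,-0.2,0],-0.96]
    - [1,[0,-0.2,0],-0.96]
    - [1,[0,-0.2,0],-0.96]

```text
clock: 1.3
position: [0.1947, -0.5939, 0.254]
tool_rot: [-0.454, 0.542, -0.542, 0.454]
contact_force: [0.2, -0.3, -0.5]
finger_gap: 0.0913
```

Emit:
apply_moves:
  series:
    - [1,[-0.93,0,0.186],0]
    - [1,[-0.93,0,0.186],0]
    - [1,[-0.93,0,0.186],0]
    - [1,[-0.93,0,0.186],0]
    - [1,[-0.93,0,0.186],0]
    - [1,[-0.93,0,0.186],0]
    - [1,[-0.93,0,0.186],0]
    - [1,[-0.93,0,0.186],0]

```text
clock: 2.3
position: [0.2654, -0.4163, 0.2539]
tool_rot: [0.453, -0.543, 0.543, -0.453]
contact_force: [0.4, -0.1, -0.7]
finger_gap: 0.091
```

Emit:
apply_moves:
  series:
    - [1,[-0.93,0,0.186],0]
    - [1,[-0.93,0,0.186],0]
    - [1,[-0.93,0,0.186],0]
    - [1,[-0.93,0,0.186],0]
    - [1,[-0.93,0,0.186],0]
    - [1,[-0.93,0,0.186],0]
    - [1,[-0.93,0,0.186],0]
    - [1,[-0.93,0,0.186],0]

```text
clock: 3.3
position: [0.3354, -0.24, 0.254]
tool_rot: [0.453, -0.543, 0.543, -0.453]
contact_force: [-0.6, 0.3, -0.2]
finger_gap: 0.0915
```

Emit:
apply_moves:
  series:
    - [1,[-0.93,0,0.186],0]
    - [1,[-0.93,0,0.186],0]
    - [1,[-0.93,0,0.186],0]
    - [1,[-0.93,0,0.186],0]
    - [1,[-0.93,0,0.186],0]
    - [1,[-0.93,0,0.186],0]
    - [1,[-0.93,0,0.186],0]
    - [1,[-0.93,0,0.186],0]

```text
clock: 4.3
position: [0.4052, -0.0638, 0.254]
tool_rot: [0.453, -0.543, 0.543, -0.453]
contact_force: [-0.2, 0.1, -0.1]
finger_gap: 0.091
```

Emit:
apply_moves:
  series:
    - [1,[-0.93,0,0.186],0]
    - [1,[-0.93,0,0.186],0]
    - [1,[-0.93,0,0.186],0]
    - [1,[-0.93,0,0.186],0]
    - [1,[-0.93,0,0.186],0]
    - [1,[-0.93,0,0.186],0]
    - [1,[-0.93,0,0.186],0]
    - [1,[-0.93,0,0.186],0]

```text
clock: 5.3
position: [0.4751, 0.1124, 0.2539]
tool_rot: [0.453, -0.543, 0.543, -0.453]
contact_force: [-0.5, -0.3, -0.1]
finger_gap: 0.0912
```

Emit:
apply_moves:
  series:
    - [1,[-0.88,0,0.19],0]
    - [1,[-0.88,0,0.19],0]
    - [1,[-0.88,0,0.19],0]
    - [1,[-0.88,0,0.19],0]
    - [1,[0,0,0],0]
    - [1,[0,0,0],0]

```text
clock: 6.05
position: [0.5099, 0.1941, 0.2538]
tool_rot: [-0.453, 0.543, -0.543, 0.452]
contact_force: [-0.0, 0.4, -0.1]
finger_gap: 0.0917
```

Run:
```python
from h import *
s=get_state(); print(s['position'],s['clock'],s['joint_pos'])
c=cam('wrist','w1.png')
```

```text
[0.50987877 0.19410981 0.25376297] 6.05 [ 2.54393913e-01  3.43382492e-01  1.48558441e+00 -1.55235010e-04
  1.31310198e+00  4.35869905e-01]
```

View pics/w1.png

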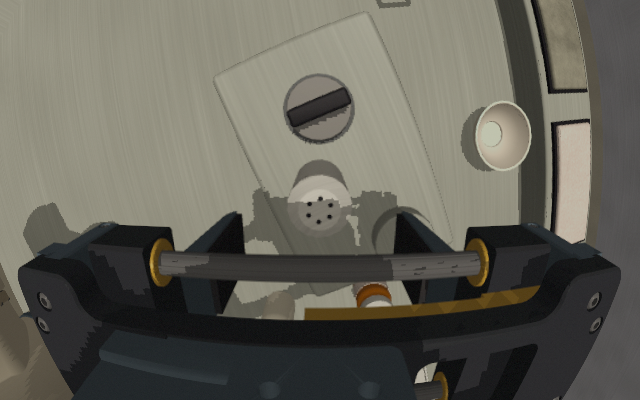

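Run:
```python
from h import *
c=cam('wrist')
print(onz(c,319,211,.206), 'bar',onz(c,319,106,.168))
P=[onz(c,*p,.168) for p in[(287,112),(291,127),(351,102),(347,87)]]; print(np.array(P))
```

```text
[0.51035077 0.19704169 0.206     ] bar [0.52416644 0.27302429 0.168     ]
[[0.49756114 0.27307348 0.168     ]
 [0.49846632 0.26022837 0.168     ]
 [0.55051482 0.27187234 0.168     ]
 [0.54946307 0.28468405 0.168     ]]
```

Emit:
apply_moves:
  series:
    - [1,[-0.13,0.72,0.01],0]
    - [1,[0,0.72,0],0]
    - [1,[0,0.72,0],0]
    - [1,[0,0.72,0],0]
    - [1,[0,0.72,0],0]
    - [1,[0,0.72,0],0]
    - [1,[0,0,0],0]

```text
clock: 7.02
position: [0.5101, 0.1966, 0.1451]
tool_rot: [-0.453, 0.544, -0.543, 0.452]
contact_force: [0.1, -0.2, 0.8]
finger_gap: 0.091
```

Emit:
apply_moves:
  series:
    - [-1,[0,0,0],0]
    - [-1,[0,0,0],0]
    - [-1,[0,0,0],0]
    - [-1,[0,0,0],0]
    - [-1,[0,0,0],0]
    - [-1,[0,0,0],0]

```text
clock: 7.78
position: [0.511, 0.1973, 0.1461]
tool_rot: [0.453, -0.543, 0.543, -0.453]
contact_force: [-0.9, -0.0, 4.7]
finger_gap: 0.0495
```

Emit:
apply_moves:
  series:
    - [-1,[0,-0.2,0],0]
    - [-1,[0,-0.4,0],0]
    - [-1,[0,-0.5,0],0]
    - [-1,[0,-0.6,0],0]
    - [-1,[0,-0.6,0],0]
    - [-1,[0,-0.5,0],0]
    - [-1,[0,0,0],0]

```text
clock: 8.65
position: [0.5114, 0.1974, 0.217]
tool_rot: [0.452, -0.543, 0.544, -0.453]
contact_force: [0.0, 0.3, -1.9]
finger_gap: 0.0499
```

Run:
```python
from h import *
s=get_state(); print(s['position'],s['contact_force'],s['finger_gap'])
c=cam('side','s2.png')
i=c['image'];cv2.imwrite('pics/s2z.png',cv2.resize(i[130:350,190:400],None,fx=3,fy=2.7))
```

```text
[0.51142379 0.19739026 0.21700561] [ 0.00378507  0.26547418 -1.85251117] 0.04987139977539358
```

View pics/s2.png

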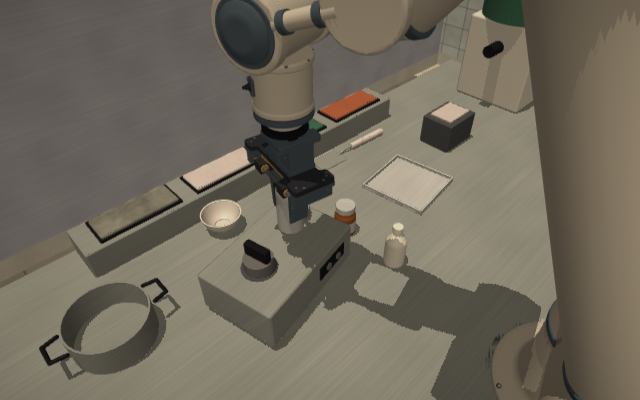

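Emit:
apply_moves:
  series:
    - [-1,[0.36,0,0.11],0]
    - [-1,[0.73,0,0.21],0]
    - [-1,[0.73,0,0.21],0]
    - [-1,[0.73,0,0.21],0]
    - [-1,[0.73,0,0.21],0]
    - [-1,[0.73,0,0.21],0]
    - [-1,[0.73,0,0.21],0]
    - [-1,[0.73,0,0.21],0]

```text
clock: 9.7
position: [0.5252, 0.0543, 0.2159]
tool_rot: [0.453, -0.543, 0.543, -0.453]
contact_force: [0.5, 0.1, -1.1]
finger_gap: 0.0497
```

Emit:
apply_moves:
  series:
    - [-1,[0.73,0,0.21],0]
    - [-1,[0.73,0,0.21],0]
    - [-1,[0.73,0,0.21],0]
    - [-1,[0.73,0,0.21],0]
    - [-1,[0.73,0,0.21],0]
    - [-1,[0.73,0,0.21],0]
    - [-1,[0.73,0,0.21],0]
    - [-1,[0.73,0,0.21],0]

```text
clock: 10.7
position: [0.5401, -0.0968, 0.2159]
tool_rot: [-0.453, 0.543, -0.543, 0.453]
contact_force: [0.6, -0.1, -2.0]
finger_gap: 0.0497
```

Emit:
apply_moves:
  series:
    - [-1,[0.73,0,0.21],0]
    - [-1,[0.73,0,0.21],0]
    - [-1,[0.73,0,0.21],0]
    - [-1,[0.73,0,0.21],0]
    - [-1,[0.73,0,0.21],0]
    - [-1,[0.73,0,0.21],0]
    - [-1,[0.73,0,0.21],0]
    - [-1,[0.36,0,0.1],0]

```text
clock: 11.7
position: [0.554, -0.2385, 0.2159]
tool_rot: [0.452, -0.543, 0.544, -0.452]
contact_force: [0.1, -0.1, -2.7]
finger_gap: 0.0497
```

Emit:
apply_moves:
  series:
    - [-1,[0.3,0.4,0.15],0]
    - [-1,[0.2,0.85,0.05],0]
    - [-1,[0,0.9,0],0]
    - [-1,[0,0.9,0],0]
    - [-1,[0,0.9,0],0]
    - [-1,[0,0.9,0],0]
    - [-1,[0,0.9,0],0]
    - [-1,[0,0.6,0],0]

```text
clock: 12.7
position: [0.5561, -0.2499, 0.0557]
tool_rot: [-0.453, 0.544, -0.543, 0.453]
contact_force: [-0.1, 0.2, -2.2]
finger_gap: 0.0498
```

Emit:
apply_moves:
  series:
    - [-1,[0,0.3,0],0]
    - [-1,[0,0.1,0],0]
    - [-1,[0,0,0],0]

```text
clock: 13.08
position: [0.5568, -0.2505, 0.0475]
tool_rot: [0.453, -0.543, 0.543, -0.453]
contact_force: [0.3, 0.2, -1.5]
finger_gap: 0.0493
```

Emit:
apply_moves:
  series:
    - [-1,[0,0.1,0],0]
    - [-1,[0,0.08,0],0]
    - [-1,[0,0.06,0],0]
    - [-1,[0,0,0],0]

```text
clock: 13.58
position: [0.5564, -0.2503, 0.0411]
tool_rot: [-0.453, 0.543, -0.543, 0.453]
contact_force: [-0.1, -0.5, -1.4]
finger_gap: 0.0498
```

Emit:
apply_moves:
  series:
    - [-1,[0,0.05,0],0]
    - [-1,[0,0,0],0]

```text
clock: 13.82
position: [0.5566, -0.2504, 0.0401]
tool_rot: [0.453, -0.543, 0.543, -0.453]
contact_force: [-0.6, -0.0, 2.5]
finger_gap: 0.0494
```

Emit:
apply_moves:
  series:
    - [-0.5,[0,0,0],0]
    - [0.2,[0,0,0],0]
    - [1,[0,0,0],0]
    - [1,[0,0,0],0]
    - [1,[0,0,0],0]
    - [1,[0,0,0],0]

```text
clock: 14.58
position: [0.5565, -0.2504, 0.0399]
tool_rot: [-0.453, 0.543, -0.543, 0.453]
contact_force: [-0.0, 0.3, 0.2]
finger_gap: 0.0902
```

Emit:
apply_moves:
  series:
    - [1,[0,-0.5,0],0]
    - [1,[0,-1,0],0]
    - [1,[0,-1,0],0]
    - [1,[0,-1,0],0]
    - [1,[0,-1,0],0]
    - [1,[0,-1,0],0]
    - [1,[0,-1,0],0]
    - [1,[0,-1,0],0]

```text
clock: 15.58
position: [0.5564, -0.2503, 0.2292]
tool_rot: [0.453, -0.543, 0.544, -0.453]
contact_force: [0.8, -0.4, 0.7]
finger_gap: 0.0912
```

Run:
```python
from h import *
c=cam('side','s3.png'); c=cam('wrist','w3.png');
```

```text
(no output)
```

View pics/s3.png

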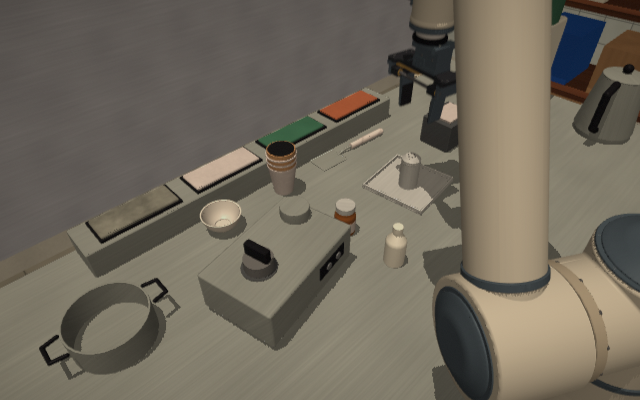

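View pics/w3.png

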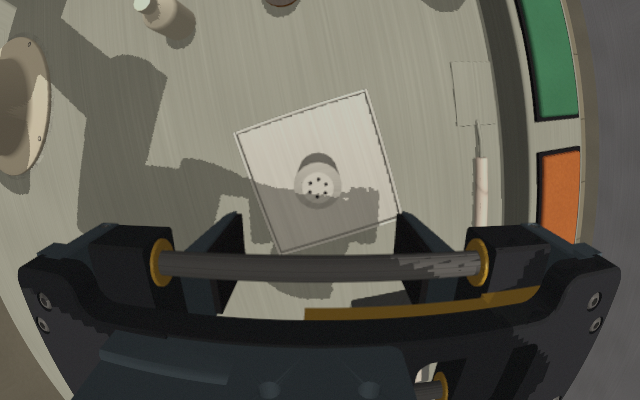

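The shaker stands upright inside the tray, with its lid at wrist pixel (318,187). Next I move to the cap.

Emit:
apply_moves:
  series:
    - [1,[-0.92,0,-0.23],0]
    - [1,[-0.92,0,-0.23],0]
    - [1,[-0.92,0,-0.23],0]
    - [1,[-0.92,0,-0.23],0]
    - [1,[-0.92,0,-0.23],0]
    - [1,[-0.92,0,-0.23],0]
    - [1,[-0.92,0,-0.23],0]
    - [1,[-0.92,0,-0.23],0]

```text
clock: 16.68
position: [0.5442, -0.0592, 0.2274]
tool_rot: [-0.453, 0.543, -0.543, 0.453]
contact_force: [0.7, 0.1, -0.8]
finger_gap: 0.0908
```

Emit:
apply_moves:
  series:
    - [1,[-0.92,0,-0.23],0]
    - [1,[-0.92,0,-0.23],0]
    - [1,[-0.92,0,-0.23],0]
    - [1,[-0.92,0,-0.23],0]
    - [1,[-0.92,0,-0.23],0]
    - [1,[-0.92,0,-0.23],0]
    - [1,[-0.92,0,-0.23],0]
    - [1,[-0.92,0,-0.23],0]

```text
clock: 17.68
position: [0.5318, 0.1299, 0.2274]
tool_rot: [-0.453, 0.543, -0.543, 0.453]
contact_force: [-0.3, 0.2, 0.0]
finger_gap: 0.0914
```

Emit:
apply_moves:
  series:
    - [1,[-0.92,0,-0.23],0]
    - [1,[-0.92,0,-0.23],0]
    - [1,[-0.92,0,-0.23],0]
    - [1,[-0.92,0,-0.23],0]
    - [1,[-0.92,0,-0.23],0]
    - [1,[-0.9,0,-0.23],0]
    - [1,[0,0,0],0.6]

```text
clock: 18.55
position: [0.5223, 0.272, 0.2272]
tool_rot: [-0.43, 0.562, -0.561, 0.43]
contact_force: [0.5, -0.3, -0.5]
finger_gap: 0.091
```

Emit:
apply_moves:
  series:
    - [1,[0,0,0],0.98]
    - [1,[0,0,0],0.98]
    - [1,[0,0,0],0.98]
    - [1,[0,0,0],0.98]
    - [1,[0,0,0],0.98]
    - [1,[0,0,0],0.98]
    - [1,[0,0,0],0.98]
    - [1,[0,0,0],0.93]

```text
clock: 19.55
position: [0.5226, 0.2705, 0.2273]
tool_rot: [0.076, -0.703, 0.703, -0.075]
contact_force: [-0.1, 0.4, 0.4]
finger_gap: 0.0913
```

Emit:
apply_moves:
  series:
    - [1,[0,0,0],0]

```text
clock: 19.68
position: [0.5227, 0.2704, 0.2273]
tool_rot: [0.077, -0.703, 0.703, -0.077]
contact_force: [0.2, 0.4, 0.1]
finger_gap: 0.0914
```

Run:
```python
from h import *
from scipy.spatial.transform import Rotation as Ro
s=get_state(); R=Ro.from_quat(s['tool_rot']).as_matrix(); print(s['clock'],s['position'],s['joint_pos'],R.round(3).tolist(),np.arctan2(R[1,2],R[0,2]))
c=cam('wrist','w4.png');t=cam('top','t4.png')
d=np.array([.5237,.2724])-s['position'][:2]; print('tool x,z',R[:2,0]@d/.025,R[:2,2]@d/.025)
```

```text
19.675 [0.5227224  0.27036923 0.22734317] [3.75859923e-01 4.29434563e-01 1.42037241e+00 5.40641599e-05
 1.29198036e+00 1.72773411e+00] [[-0.976, -0.0, 0.217], [-0.217, -0.0, -0.976], [0.0, -1.0, -0.0]] -1.3518890705144941
tool x,z -0.05581119213082469 -0.07080033784948696
```

View pics/w4.png

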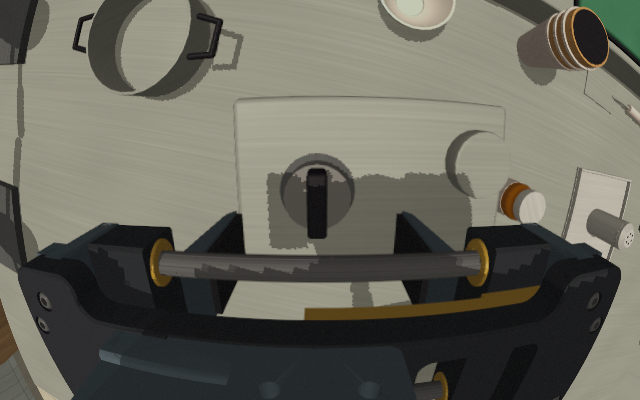

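Emit:
apply_moves:
  series:
    - [1,[-0.06,0.66,-0.07],0]
    - [1,[0,0.66,0],0]
    - [1,[0,0.66,0],0]
    - [1,[0,0.66,0],0]
    - [1,[0,0.5,0],0]
    - [1,[0,0.18,0],0]
    - [1,[0,0,0],0]

```text
clock: 20.65
position: [0.5245, 0.2717, 0.1443]
tool_rot: [0.077, -0.703, 0.703, -0.077]
contact_force: [-0.4, -0.2, 0.3]
finger_gap: 0.0913
```

Emit:
apply_moves:
  series:
    - [-1,[0,0,0],0]
    - [-1,[0,0,0],0]
    - [-1,[0,0,0],0]
    - [-1,[0,0,0],0]
    - [-1,[0,0,0],0]
    - [-1,[0,0,0],0]
    - [-1,[0,0,0],0]
    - [-1,[0,0,0],0]

```text
clock: 21.65
position: [0.5245, 0.2717, 0.1444]
tool_rot: [-0.077, 0.703, -0.703, 0.077]
contact_force: [-0.1, 1.3, 0.6]
finger_gap: 0.0157
```

Run:
```python
from h import *
s=get_state(); print(s)
c=cam('side','s5.png');cv2.imwrite('pics/s5z.png',cv2.resize(c['image'][150:350,190:370],None,fx=4,fy=3))
```

```text
{'clock': 21.65, 'joint_pos': array([3.76884274e-01, 5.20195886e-01, 1.51432207e+00, 3.87569834e-05,
       1.10709398e+00, 1.72998116e+00]), 'qd': array([ 9.40071760e-04,  2.61406099e-04,  6.65260290e-04, -6.08225059e-04,
        4.28969440e-04,  4.85983062e-05]), 'effort': array([ 6.14656223e-03, -8.50152111e+01, -3.28999078e+01,  1.00488943e-02,
       -7.66484253e-02,  1.10887286e-03]), 'position': array([0.52451722, 0.2717181 , 0.14441097]), 'tool_rot': array([-0.0768202 ,  0.7029326 , -0.70291258,  0.07680056]), 'contact_force': array([-0.1188449 ,  1.32829237,  0.57720176]), 'torque': array([0.04534913, 0.01869418, 0.02490451]), 'finger_gap': 0.015711974514126998}
```

View pics/s5z.png

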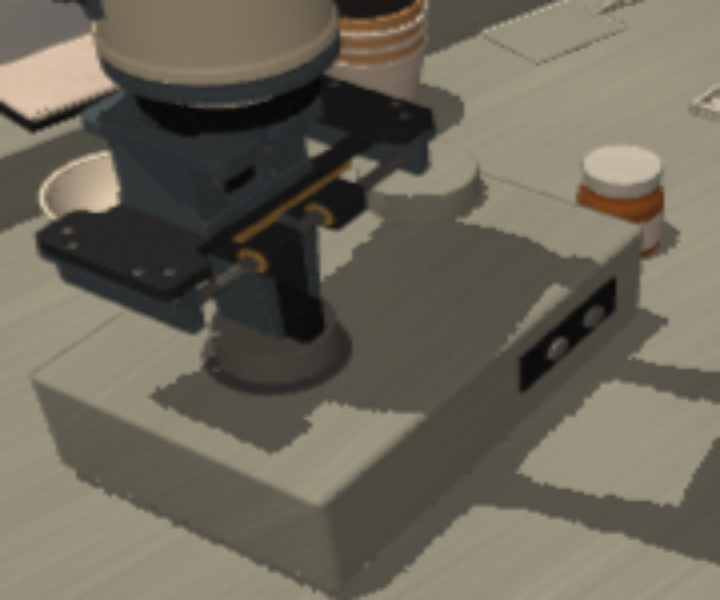

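Emit:
apply_moves:
  series:
    - [-1,[0,0,0],-0.3]
    - [-1,[0,0,0],-0.3]
    - [-1,[0,0,0],-0.3]
    - [-1,[0,0,0],-0.3]
    - [-1,[0,0,0],-0.3]
    - [-1,[0,0,0],0]

```text
clock: 22.45
position: [0.5245, 0.2717, 0.1444]
tool_rot: [0.15, -0.691, 0.691, -0.15]
contact_force: [-0.3, -0.1, -0.5]
finger_gap: 0.016
```

```bash
cat > st.py <<'E'
from h import *
from scipy.spatial.transform import Rotation as Ro
s=get_state(); R=Ro.from_quat(s['tool_rot']).as_matrix(); print(s['clock'],s['position'],s['contact_force'].round(2),s['torque'].round(3),'bar-tank deg',np.degrees(np.arctan2(R[1,2],R[0,2])+np.pi/2-.219),'q6',s['joint_pos'][5],'eff6',s['effort'][5],s['finger_gap'],'zdir',R[:,1])
E
python3 st.py
```

```text
22.45 [0.52453334 0.27167605 0.14438886] [-0.34 -0.12 -0.51] [-0.011 -0.033 -0.014] bar-tank deg 11.91499138388635 q6 1.5207294627382744 eff6 -0.7988785766065121 0.01596268050636685 zdir [ 1.15481125e-05 -5.45890608e-05 -9.99999998e-01]
```

Emit:
apply_moves:
  series:
    - [-1,[0,0,0],-0.25]
    - [-1,[0,0,0],-0.25]
    - [-1,[0,0,0],-0.25]
    - [-1,[0,0,0],0]

```text
clock: 22.95
position: [0.5239, 0.2723, 0.1444]
tool_rot: [-0.187, 0.683, -0.682, 0.186]
contact_force: [-4.0, 6.2, 2.4]
finger_gap: 0.0158
```

```bash
python3 st.py
```

```text
22.95 [0.52394636 0.2723352  0.14443207] [-3.97  6.2   2.37] [ 1.224  0.887 -0.32 ] bar-tank deg 18.003897040541 q6 1.4143483821919438 eff6 -0.8013821952044964 0.01584963678487753 zdir [-9.45633471e-04  1.05264197e-03 -9.99998999e-01]
```

Force and torque rose at +18°, which is the 0.3 rad stop, so this is the wrong way. I reverse to clockwise.

Emit:
apply_moves:
  series:
    - [-1,[0,0,0],0.4]
    - [-1,[0,0,0],0.4]
    - [-1,[0,0,0],0.4]
    - [-1,[0,0,0],0.4]
    - [-1,[0,0,0],0.4]
    - [-1,[0,0,0],0.4]
    - [-1,[0,0,0],0.4]
    - [-1,[0,0,0],0]

```text
clock: 23.95
position: [0.5246, 0.2717, 0.1444]
tool_rot: [0.05, -0.705, 0.705, -0.05]
contact_force: [1.0, 0.7, -0.3]
finger_gap: 0.0156
```

```bash
python3 st.py
```

```text
23.95 [0.52456401 0.27166989 0.14440387] [ 0.98  0.74 -0.27] [ 0.041 -0.017  0.01 ] bar-tank deg -4.4091765595140195 q6 1.8056582314800433 eff6 1.0545624420046806 0.015554197562177675 zdir [ 7.45994076e-05 -7.57983476e-05 -9.99999994e-01]
```

Emit:
apply_moves:
  series:
    - [-1,[0,0,0],0.4]
    - [-1,[0,0,0],0.4]
    - [-1,[0,0,0],0.4]
    - [-1,[0,0,0],0.4]
    - [-1,[0,0,0],0.4]
    - [-1,[0,0,0],0.4]
    - [-1,[0,0,0],0]

```text
clock: 24.82
position: [0.5245, 0.2717, 0.1444]
tool_rot: [-0.068, -0.704, 0.704, 0.068]
contact_force: [0.3, 0.7, -0.2]
finger_gap: 0.016
```

```bash
python3 st.py
```

```text
24.825 [0.52453633 0.27166264 0.1444177 ] [ 0.29  0.69 -0.24] [0.043 0.017 0.016] bar-tank deg -23.568756493925928 q6 2.1400191510095947 eff6 1.0412679612636566 0.01600322044983776 zdir [ 1.18268723e-05 -5.89192424e-05 -9.99999998e-01]
```

Emit:
apply_moves:
  series:
    - [-1,[0,0,0],0.4]
    - [-1,[0,0,0],0.4]
    - [-1,[0,0,0],0.4]
    - [-1,[0,0,0],0.4]
    - [-1,[0,0,0],0.4]
    - [-1,[0,0,0],0.4]
    - [-1,[0,0,0],0.3]
    - [-1,[0,0,0],0]

```text
clock: 25.82
position: [0.5245, 0.2717, 0.1444]
tool_rot: [0.198, 0.679, -0.679, -0.198]
contact_force: [0.7, -0.6, 0.0]
finger_gap: 0.0161
```

```bash
python3 st.py; python3 -c "
from h import *
c=cam('side','s6.png');cv2.imwrite('pics/s6z.png',cv2.resize(c['image'][150:350,190:370],None,fx=4,fy=3))"
```

```text
25.825 [0.52452806 0.27171197 0.14442489] [ 0.67 -0.58  0.04] [ 0.058  0.001 -0.004] bar-tank deg -45.144247679052235 q6 2.5166067561756513 eff6 0.779602937400341 0.016128809720877633 zdir [ 3.10936442e-05  6.36301254e-06 -9.99999999e-01]
```

View pics/s6z.png

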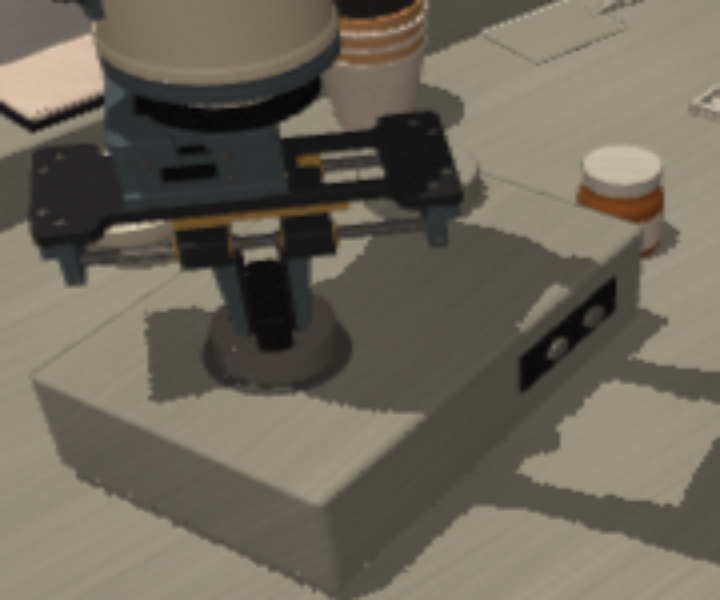

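The bar is turned with the gripper to −45° (0.79 rad), past the release angle. I lift gently first.

Emit:
apply_moves:
  series:
    - [-1,[0,-0.06,0],0]
    - [-1,[0,-0.06,0],0]
    - [-1,[0,-0.08,0],0]
    - [-1,[0,0,0],0]

```text
clock: 26.38
position: [0.5246, 0.2718, 0.1496]
tool_rot: [0.199, 0.679, -0.678, -0.199]
contact_force: [-0.3, -0.2, 0.3]
finger_gap: 0.0157
```

```bash
python3 st.py
```

```text
26.375 [0.52461369 0.27176319 0.14961195] [-0.31 -0.24  0.28] [0.12  0.079 0.022] bar-tank deg -45.26014498905849 q6 2.5186388998275056 eff6 -0.012142564519308507 0.015734841670634544 zdir [ 3.03860607e-04  1.32158611e-04 -9.99999945e-01]
```

Emit:
apply_moves:
  series:
    - [-1,[0,-0.2,0],0]
    - [-1,[0,-0.2,0],0]
    - [-1,[0,-0.3,0],0]
    - [-1,[0,-0.3,0],0]
    - [-1,[0,0,0],0]

```text
clock: 27.0
position: [0.5249, 0.2719, 0.1752]
tool_rot: [0.2, 0.679, -0.678, -0.199]
contact_force: [-0.0, -0.0, -1.4]
finger_gap: 0.0158
```

```bash
python3 st.py; python3 -c "
from h import *
c=cam('side','s7.png');cv2.imwrite('pics/s7z.png',cv2.resize(c['image'][150:350,190:370],None,fx=4,fy=3))"
```

```text
27.0 [0.52490581 0.27188108 0.17524345] [-0.03 -0.05 -1.38] [ 0.048  0.032 -0.03 ] bar-tank deg -45.27419237748487 q6 2.518888161702958 eff6 -6.184932544783805e-05 0.015759859570888074 zdir [ 1.25928533e-03  5.11042781e-04 -9.99999077e-01]
```

View pics/s7z.png

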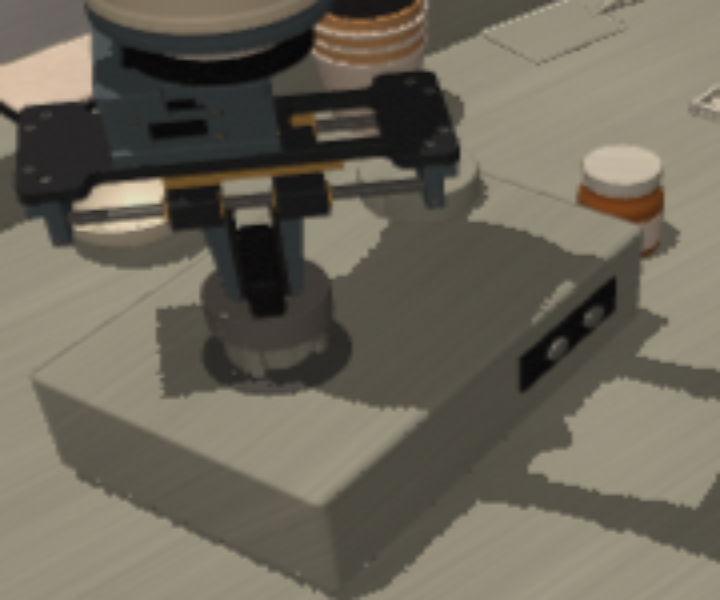

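Emit:
apply_moves:
  series:
    - [-1,[0,-0.3,0],0]
    - [-1,[0,-0.4,0],0]
    - [-1,[0,-0.4,0],0]
    - [-1,[0,-0.4,0],0]
    - [-1,[0,-0.3,0],0]
    - [-1,[0,-0.16,0],0]
    - [-1,[0,0,0],0]
    - [-1,[0,0,0],0]

```text
clock: 28.05
position: [0.5244, 0.2716, 0.2231]
tool_rot: [-0.199, -0.678, 0.679, 0.199]
contact_force: [0.4, -0.5, -1.4]
finger_gap: 0.0158
```

```bash
python3 st.py; python3 -c "
from h import *
c=cam('side','s8.png');t=cam('top','t8.png');print([onz(c,408,155,.1)])"
```

```text
28.05 [0.52436222 0.27162467 0.22309185] [ 0.38 -0.51 -1.37] [ 0.097  0.019 -0.018] bar-tank deg -45.27551122020105 q6 2.5188750342525754 eff6 -0.00014736625871591968 0.015789184446270532 zdir [-4.94958079e-04 -2.17035086e-04 -9.99999854e-01]
[array([ 0.56442017, -0.24406564,  0.1       ])]
```

View pics/s8.png

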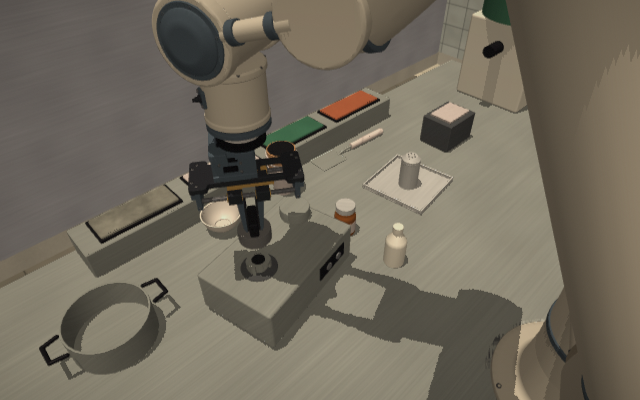

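View pics/t8.png

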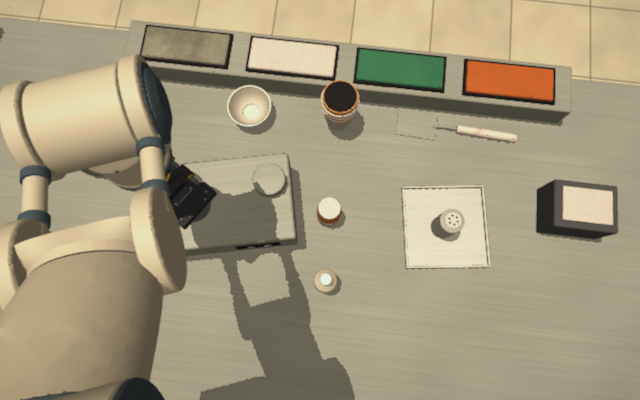

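The side view shows the cap held level above the bare neck (258,263). The shaker stands in the tray at (409,170), and the jar, sauce and cups have not moved. I'll hand the job in.

```bash
python3 -c "
from h import *
print(manip.close_job())"; python3 st.py
```

```text
the job is handed in; nothing more can be done
None
the job is handed in; nothing more can be done
```

The job is done and handed in at about 28 s, with the cap still in the gripper 79 mm above its seat.

- **Shaker:** I moved it upright from the deck to the middle of the tray and let go of it. The last pictures show it standing inside the rim.
- **Cap:** I tried it counter-clockwise first and it met the stop at about 18°, with only about 8 N and 1.5 N m at the wrist. So it has a reverse thread. Turned clockwise to 45°, it came free, and I lifted it straight up.
- **Last checks:**
  - Tool tilt was below 0.1°, finger gap was 15.8 mm on the bar, and about 1.4 N hung on the wrist, which fits a 120 g cap.
  - The neck was bare, and the jar, sauce bottle and cups were where they started.
  - No check failed or disagreed. I could not read the state again after handing in, because the interface shuts off then.

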